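Clear the lemon from the cutting board into its pull-out tray

ROBOT

A 7-joint arm with a two-finger parallel gripper is mounted at the origin on a cart in front of the work surface, level with it; the furniture and walls round the work are solid. World frame = base frame: x ahead of the robot, y to its left, z up, the work surface at z = 0. Lengths are in m, angles in rad, forces in N, time in s.
With the tool pointing down it reaches from about 0.4 to 0.85 m from the base axis. Payload 10.4 kg.
Tool frame: the origin (TCP) lies midway between the tips of the shut fingers; the grasp point (between the pads) lies 19 mm behind it (manip.grasp_offset is the distance from the TCP to the grasp point, in m); z points along the fingers, y is the line along which they close (so a half turn about z gives the same grasp; the last joint's range is limited). The gripper opens to 85 mm and grips with 20 to 120 N. Pads are 22 mm wide; open, the fingers measure 114 mm over their backs; the gripper's body (76 mm by 85 mm) begins 54 mm behind the grasp point. The pads swing forward as they close: fully open they stand 13 mm farther back than shut.
Start: joints at [-1.2, 0.332, -0.065, 1.46, 0.022, 1.35, -0.088], TCP at [0.24, 0.577, 0.231] pointing down, gripper open.
Joint ranges: [-2.6, 2.6], [-0.5, 2.12], [-1.47, 1.34], [0.16, 2.42], [-1.27, 4.41], [0.06, 2.06], [-2.6, 2.6]. Speed limits (rad/s): [2.22, 2.22, 2.79, 2.79, 3.14, 3.14, 3.14].

INTERFACE

Orientations are given as a unit quaternion [x, y, z, w].
In Python, from workcell import manip, viewer, order gives the robot as it stands (manip), with the cameras (viewer) and the job (order).
- The arm moves only by the shell command python3 jog.py 'ROWS' [FORCE]. ROWS is 1 to 20 rows, one to a line, with the numbers parted by commas; each row has 7 numbers: a rotation vector rx, ry, rz in shares of pi rad (1.0 is pi rad), then dx, dy, dz in a scale on which 1.0 is 80 cm, then the opening from 0.0 (shut) to 1.0 (fully open); each row is the pose to reach, as a shift and turn from the pose commanded when the command began, along the tool's axes at that moment; what a row does not reach only later rows make up. A row lasts 1/8 s, in which the tool goes at most 0.0625 m and 0.188 rad, less where a joint would pass 70% of its speed; a pose out of reach is approached as far as the arm can. The fingers move at their own pace and stop on an object; FORCE is the grip in N (left out, the last holds). Time passes only in rows, so rows that do not move let the fingers close. It prints the time, the measured TCP pose, the force, the opening and the grip force at its end. Input that does not fit is refused with a message, and nothing moves.
- manip.get_obs(): the state, without advancing time (a new reading comes with each control period).
- viewer.camera(name): name is "side" or "top" or "wrist"; returns the picture (480x640x3 uint8, blue, green, red); there is no depth.
- viewer.calibration(name): a dict with "fx", "fy", "cx", "cy" (pixels), "k1" (the pictures are not rectified: a ray, as slopes to the right and down, at radius r is drawn at 1 + k1 r^2 times it, then the intrinsics apply), "world_from_camera" (4x4, takes a point from camera to world coordinates); the wrist camera has in their place "tool_from_camera" (4x4, takes a point from camera to tool coordinates, whose origin is the TCP and whose axes are the flange's). Camera axes: x right, y up, looking along -z (the intrinsics and any distortion apply to the point x, -y, -z); pixel columns grow to the right and rows downward; lengths in m; the calibration is good to about 2 mm. A picture is of the moment at which its call begins: read the wrist's pose just before it. calibration takes no time and is no camera call.
- order.hand_in(): hands the job in; it is judged then, once.
The state is a dict: "clock": time; "joint_pos": joint angles; "joint_velocities": joint speeds; "tau": joint torques, N m; "position": TCP position; "ee_rot": TCP orientation; "ft_force": force on the tool from outside, world axes, zero at the start; "torque": the same for the moment, N m; "grip_width": opening from 0.0 (shut) to 1.0 (fully open); "grasp_force": force on a finger pad.
Only numpy, scipy, OpenCV 4.12 (cv2) and the standard library are available. Lean on these libraries where they do the work, as an engineer would, in place of code of your own. Each camera call takes 0.05 s, during which the arm holds its last target. There are 200 camera calls.

TASK

Clear the cutting-board station: hook a fingertip behind the lip of the tray's end wall and draw the tray out to its stop, push the lemon along the board and off its open end so that it drops into the tray, then push the tray fully home under the board with the lemon in it. Use only the fingertips or the outside of the fingers: do not lift the lemon, do not pinch the tray's end wall while drawing it, and leave the mill, bottle, mug and spice jar standing where they are.

Things in the scene. Friction and masses are not known exactly. Their poses are not given: they have to be found in the camera images.
- station: Bamboo cutting-board station, fixed on the worktop, 230 (its x) x 320 (its y) mm. Origin on the worktop under the board's middle, z up. Flat board, underside z 76 mm, top z 94 mm. A rim 10 mm wide stands to z 104 mm along both long sides (x = +-109 mm) and the closed end (y = -154 mm). The end at y = +160 mm is open, without rim; the tray runs out there, along +y.
- board_end (a point): Middle of the top edge of the board's open end, z 94 mm, at station y = +160 mm; axes as the station's. The lemon must be pushed over this edge. The drop to the tray's floor is 84 mm; under the board there are 66 mm of height for the lemon.
- tray (a joint): How far the steel tray under the board is drawn out, in m: 0 fully home, 0.120 at its stop, towards the station's +y. It starts between 0 and 0.025. It slides with about 2.5 N of friction and stays where it is left.
- tray_lip (a point): Top middle of the rolled lip (8 mm thick) of the tray's end wall, z 70 mm; axes as the station's. Wall 182 mm wide. Tray home, it is at station y = 198 mm: a 35 mm gap to the board's end, plus the joint value. The lip's inner side is at y -3 mm from here, the outer facing at +8 mm. Tray inside: 176 mm wide, y -323 to -2 mm from here, floor z 10 mm, side and back walls to z 56 mm.
- tray_face (a point): Middle of the outer surface of the wooden facing (190 mm wide, z 8 to 60 mm) on the tray's end wall, at z 34 mm; moves with the tray, axes as the station's, +y points out of the tray. The surface to push the tray shut by; it may not be touched while the tray is being drawn out.
- lemon_center (a point): Centre of the yellow lemon, a loose lemon 78 mm long and 55 mm thick lying on the board, any way round; it rolls easily. It passes under the board when it lies in the tray.
- mill: Bystander: wooden pepper mill, 58 mm wide, 170 mm tall, standing on the worktop behind the board. Origin at the middle of its underside.
- green_bottle: Bystander: green bottle with a yellow cap, 46 x 81 mm, 208 mm tall, standing on the worktop behind the board. Origin at the middle of its underside.
- mug: Bystander: white mug with a handle, 92 x 123 mm, 95 mm tall, on the worktop left of the board. Origin at the middle of its underside.
- spice_jar: Bystander: spice jar with a yellow lid, 42 mm wide, 96 mm tall, on the worktop right of the board. Origin at the middle of its underside.

How it is judged:
By the outcome, as a careful person would: the job done as asked, in the order asked, and still so for the second after the job is handed in, with the robot touching nothing.
It also fails if it takes over 72 s, if anything falls off the work surface, if the arm or the gripper's body presses on something with over 40 N, if the wrist force passes 120 N, or if a joint passes its speed limit or range.

## Working session

There is one attempt and no reset: what is moved stays moved. The work goes in short steps, Python scripts to look and compute and a shell command to move; the robot and the scene stay as the last step left them, time stands still between calls to the robot, and variables do not carry over. Pictures are saved under pics/ and viewed, at most 10 in all, crops included, and the job is handed in when it is done.

```bash
ls; mkdir -p pics
python3 - <<'E'
from workcell import manip, viewer, order
import cv2,numpy as np
o=manip.get_obs();print(o['clock'],o['position'],o['ee_rot'],o['grip_width'])
for n in("top","side"):
    im=viewer.camera(n);cv2.imwrite(f"pics/{n}0.png",im)
    c=viewer.calibration(n);print({k:(np.round(v,4).tolist()) for k,v in c.items()})
E
```

```text
jog.py
pics
workcell.py
0.0 [0.23965052 0.57682627 0.23051955] [ 1.95602288e-01  9.80683052e-01 -6.98129995e-04 -9.83361929e-05] 0.999151159681312
{'fx': 476.3493, 'fy': 476.3493, 'cx': 317.4155, 'cy': 237.4686, 'k1': -0.005, 'world_from_camera': [[0.0195, 0.9775, -0.2098, 0.3436], [-0.9998, 0.0196, -0.0015, 0.1174], [0.0026, 0.2098, 0.9777, 1.4336], [0.0, 0.0, 0.0, 1.0]]}
{'fx': 612.5808, 'fy': 612.5808, 'cx': 327.6106, 'cy': 241.199, 'k1': -0.1772, 'world_from_camera': [[0.94, 0.1766, -0.2918, 0.0839], [-0.3403, 0.5451, -0.7662, -1.3157], [0.0238, 0.8196, 0.5725, 1.1388], [0.0, 0.0, 0.0, 1.0]]}
```

View pics/top0.png

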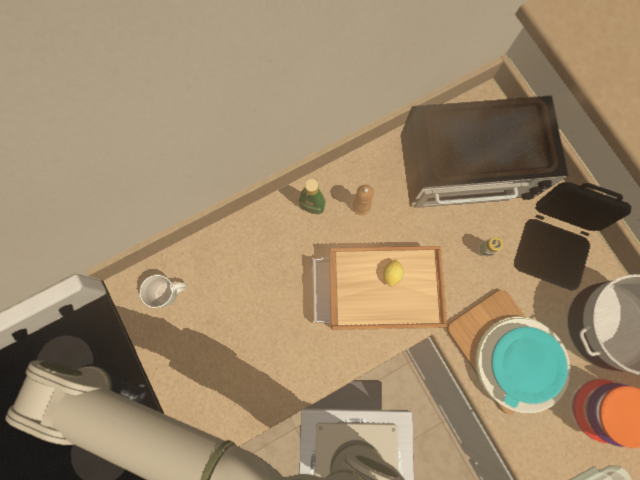

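View pics/side0.png

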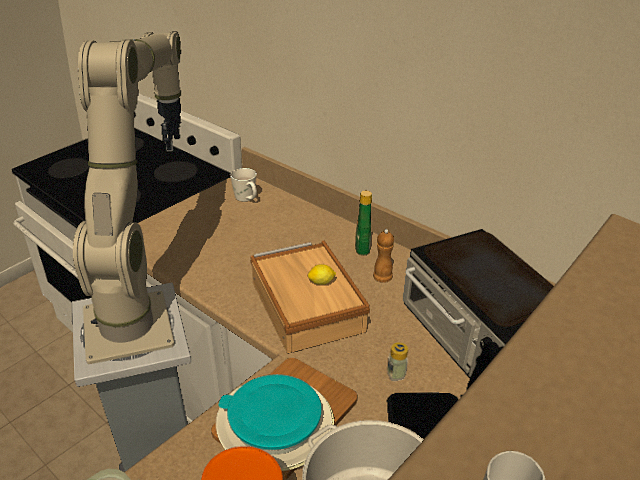

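The top view shows the board at columns 331–446 and rows 247–328. Its open end, with the tray lip at about column 315, faces left (world +y). The lemon is at about (394,272). The side view agrees. Next I'll enlarge the top view for precise corners.

```bash
cat > h.py <<'E'
from workcell import manip, viewer, order
import cv2,numpy as np
from scipy.spatial.transform import Rotation as R
def cam(n,o=None):
    c=viewer.calibration(n)
    if 'world_from_camera' in c: T=np.array(c['world_from_camera'])
    else:
        A=np.eye(4);A[:3,:3]=R.from_quat(o['ee_rot']).as_matrix();A[:3,3]=o['position']
        T=A@np.array(c['tool_from_camera'])
    return c,T
def ray(n,uv,o=None):
    c,T=cam(n,o)
    d=np.array([(uv[0]-c['cx'])/c['fx'],(uv[1]-c['cy'])/c['fy']]);s=d.copy()
    for _ in range(20): s=d/(1+c['k1']*(s@s))
    v=T[:3,:3]@np.array([s[0],-s[1],-1]);return T[:3,3],v/np.linalg.norm(v)
def atz(n,uv,z,o=None):
    p,v=ray(n,uv,o);return p+v*(z-p[2])/v[2]
def tri(rays):
    A=sum(np.eye(3)-np.outer(v,v) for p,v in rays);b=sum((np.eye(3)-np.outer(v,v))@p for p,v in rays)
    return np.linalg.solve(A,b)
def proj(n,P,o=None):
    c,T=cam(n,o);q=T[:3,:3].T@(np.array(P)-T[:3,3]);s=np.array([q[0],-q[1]])/-q[2]
    s=s*(1+c['k1']*(s@s));return s*[c['fx'],c['fy']]+[c['cx'],c['cy']]
E
python3 - <<'E'
import cv2,numpy as np
a=cv2.imread('pics/top0.png')[235:340,300:460]
cv2.imwrite('pics/top0c.png',cv2.resize(a,None,fx=5,fy=5,interpolation=cv2.INTER_CUBIC))
a=cv2.imread('pics/side0.png')[230:355,240:380]
cv2.imwrite('pics/side0c.png',cv2.resize(a,None,fx=4.8,fy=4.8,interpolation=cv2.INTER_CUBIC))
E
```

```text
(no output)
```

View pics/top0c.png

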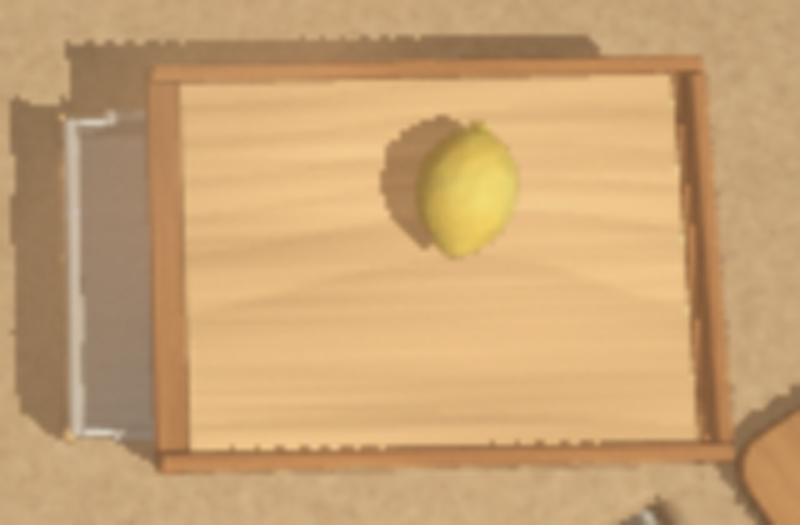

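View pics/side0c.png

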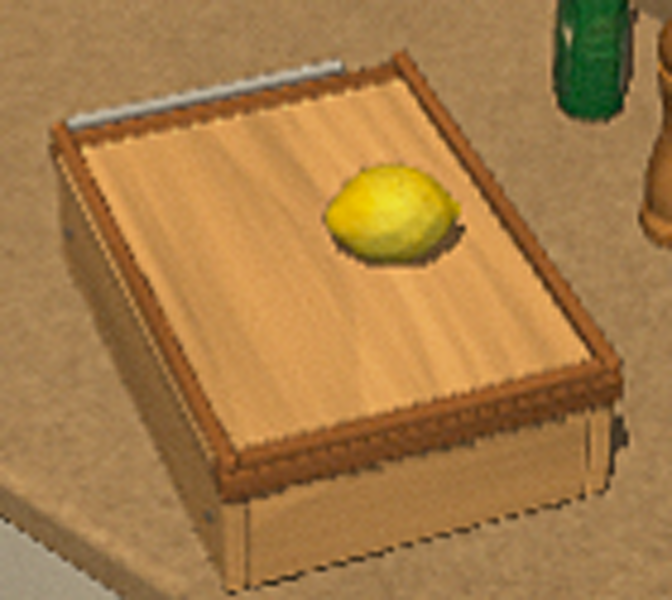

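Crop corners: board TL (150,67), TR (702,58), BR (733,455), BL (160,470). The lip runs at crop column 72 from row 120 to 435, and the lemon's centre is (467,190). In the side crop the lemon's centre is (391,214), with board corners at (400,52), (57,127), (232,475) and (618,368).

Run:
```python
from h import *
np.set_printoptions(precision=4,suppress=True)
t=lambda u,v:(300+(u+.5)/5-.5,235+(v+.5)/5-.5)
s=lambda u,v:(240+(u+.5)/4.8-.5,230+(v+.5)/4.8-.5)
T=[t(150,67),t(702,58),t(733,458),t(160,470)]
S=[s(400,52),s(618,368),s(232,470),s(57,127)]
for a,b in zip(T,S): print('corner',tri([ray('top',a),ray('side',b)]),atz('top',a,.104),atz('side',b,.104))
for a,b in [(t(72,122),s(340,66)),(t(76,433),s(72,125))]: print('lip',atz('top',a,.07),atz('side',b,.07))
P=[tri([ray('top',a),ray('side',b)]) for a,b in zip(T,S)]
P=np.array([ (atz('top',a,.104)+atz('side',b,.104))/2 for a,b in zip(T,S)])
c=P.mean(0);yax=(P[0]+P[3]-P[1]-P[2])[:2];print('c',c,'len',np.linalg.norm(yax)/2,'yaw of y',np.degrees(np.arctan2(yax[1],yax[0])))
xa=(P[2]+P[3]-P[0]-P[1])[:2];print('w',np.linalg.norm(xa)/2,np.degrees(np.arctan2(xa[1],xa[0])))
print('lemon',tri([ray('top',t(467,190)),ray('side',s(391,214))]),atz('top',t(467,190),.1215))
print('lemon tips',atz('top',t(478,123),.1215),atz('top',t(456,258),.1215))
for n,uv in [('bottle',(318,212)),('mill',(362,213)),('mug',(158,300)),('jar',(487,252))]: print(n,atz('top',uv,.0))
o=manip.get_obs();print(R.from_quat(o['ee_rot']).as_matrix())
```

```text
corner [0.601  0.0839 0.099 ] [0.5991 0.0842 0.104 ] [0.5996 0.0772 0.104 ]
corner [ 0.6132 -0.2319  0.0981] [ 0.6106 -0.2299  0.104 ] [ 0.6117 -0.238   0.104 ]
corner [ 0.3906 -0.2419  0.0974] [ 0.3867 -0.2393  0.104 ] [ 0.3924 -0.2491  0.104 ]
corner [0.3779 0.0747 0.0984] [0.3742 0.0755 0.104 ] [0.38   0.0666 0.104 ]
lip [0.5722 0.1281 0.07  ] [0.5753 0.1201 0.07  ]
lip [0.3945 0.1221 0.07  ] [0.399  0.1112 0.07  ]
c [ 0.4943 -0.0816  0.104 ] len 0.31525109017933894 yaw of y 92.20605949565478
w 0.2221402921865153 -177.43787967461725
lemon [ 0.5317 -0.0929  0.1201] [ 0.5297 -0.0922  0.1215]
lemon tips [ 0.5675 -0.0989  0.1215] [ 0.4918 -0.0857  0.1215]
bottle [0.7324 0.1194 0.    ]
mill [ 0.732  -0.0177  0.    ]
mug [0.4503 0.5929 0.    ]
jar [ 0.6162 -0.4006  0.    ]
[[-0.9235  0.3837 -0.0005]
 [ 0.3837  0.9235 -0.0012]
 [-0.0001 -0.0013 -1.    ]]
```

The rows are not in the units I measure in: shifts go in shares of 80 cm and turns go in shares of pi rad. I convert before sending: -0.4074 m / 0.8 = -0.5093, -0.342 m / 0.8 = -0.4275, 1.138 rad / 3.1416 = 0.3622.

```bash
python3 jog.py '0,0,0.1814,-0.25,-0.2125,0,0.5
0,0,0.3622,-0.5093,-0.4275,0,0
0,0,0.3622,-0.5093,-0.4275,0,0
0,0,0.3622,-0.5093,-0.4275,0,0
0,0,0.3622,-0.5093,-0.4275,0,0
0,0,0.3622,-0.5093,-0.4275,0,0
0,0,0.3622,-0.5093,-0.4275,0,0
0,0,0.3622,-0.5093,-0.4275,0,0
0,0,0.3622,-0.5093,-0.4275,0,0
0,0,0.3622,-0.5093,-0.4275,0,0
0,0,0.3622,-0.5093,-0.4275,0,0
0,0,0.3622,-0.5093,-0.4275,0,0'
python3 - <<'E'
from h import *
o=manip.get_obs();print(o['clock'],o['position'],o['ft_force'],o['joint_pos']);print(R.from_quat(o['ee_rot']).as_matrix().round(4))
im=viewer.camera('wrist');cv2.imwrite('pics/w1.png',im);np.savez('w1',position=o['position'],ee_rot=o['ee_rot'])
c,T=cam('wrist',o);print(T.round(3),c['fx'],c['tool_from_camera'])
E
```

```text
clock: 1.6
position: [0.4843, 0.1063, 0.2311]
ee_rot: [0.692, 0.722, -0.0, -0.0]
ft_force: [0.9, -0.1, -0.4]
grip_width: 0.002
grasp_force: 0.0
1.6 [0.48428354 0.1062761  0.23113188] [ 0.8848998  -0.14416769 -0.38657287] [-0.71355247  0.03361352  0.41823677  1.8141573  -0.01443871  1.29707155
 -0.25046663]
[[-4.110e-02  9.992e-01 -4.000e-04]
 [ 9.992e-01  4.110e-02  1.000e-04]
 [ 2.000e-04 -4.000e-04 -1.000e+00]]
[[ 0.999 -0.039 -0.011  0.482]
 [ 0.04   0.954  0.298  0.184]
 [-0.001 -0.298  0.955  0.374]
 [ 0.     0.     0.     1.   ]] 382.53144442635977 [[-1.16331218e-03  9.54547255e-01  2.98057350e-01  7.76028918e-02]
 [ 9.99998748e-01  7.90705879e-04  1.37069123e-03  5.12948546e-04]
 [ 1.07271386e-03  2.98058572e-01 -9.54546980e-01 -1.42892348e-01]
 [ 0.00000000e+00  0.00000000e+00  0.00000000e+00  1.00000000e+00]]
```

View pics/w1.png

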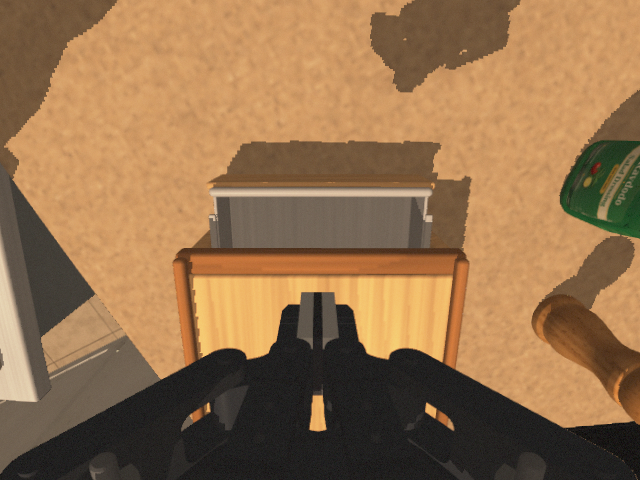

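The wrist view shows the lip at rows 187–196, columns 212–433. The board's end edge is at about rows 249–253, and its rims are at columns 175 and 468. The shut fingertips are at (318,292). Next I'll compute positions.

Run:
```python
from h import *
np.set_printoptions(precision=4,suppress=True)
o=dict(np.load('w1.npz'));im=cv2.imread('pics/w1.png').astype(int)
print('col320 profile');print([ (r,im[r,320].tolist()) for r in list(range(176,200))+list(range(244,280,2))])
print('lip out/in',atz('wrist',(320,187),.070,o),atz('wrist',(320,196),.067,o))
for u,v,z in [(320,249,.076),(320,253,.094),(190,249,.085),(450,249,.085)]: print('edge',z,atz('wrist',(u,v),z,o))
print('lip ends',atz('wrist',(211,191),.07,o),atz('wrist',(433,190),.07,o))
print('rim corners',atz('wrist',(175,259),.104,o),atz('wrist',(468,255),.104,o))
```

```text
col320 profile
[(176, [48, 79, 110]), (177, [52, 83, 117]), (178, [53, 83, 118]), (179, [48, 76, 108]), (180, [52, 82, 114]), (181, [47, 80, 112]), (182, [53, 93, 134]), (183, [61, 102, 145]), (184, [65, 103, 146]), (185, [62, 99, 142]), (186, [55, 85, 120]), (187, [77, 89, 104]), (188, [100, 117, 134]), (189, [118, 139, 162]), (190, [137, 164, 186]), (191, [158, 184, 213]), (192, [161, 190, 217]), (193, [167, 199, 223]), (194, [157, 188, 215]), (195, [153, 181, 211]), (196, [126, 148, 170]), (197, [87, 103, 117]), (198, [87, 100, 114]), (199, [86, 103, 116]), (244, [89, 103, 117]), (246, [88, 101, 116]), (248, [31, 47, 76]), (250, [37, 54, 89]), (252, [34, 51, 84]), (254, [48, 77, 127]), (256, [47, 95, 165]), (258, [54, 113, 191]), (260, [61, 112, 192]), (262, [52, 105, 182]), (264, [54, 106, 182]), (266, [57, 111, 189]), (268, [59, 115, 196]), (270, [63, 118, 197]), (272, [57, 108, 184]), (274, [54, 85, 127]), (276, [76, 126, 178]), (278, [88, 155, 221])]
lip out/in [0.4854 0.133  0.07  ] [0.4858 0.1251 0.067 ]
edge 0.076 [0.4875 0.0828 0.076 ]
edge 0.094 [0.4873 0.0856 0.094 ]
edge 0.085 [0.3831 0.0816 0.085 ]
edge 0.085 [0.5915 0.09   0.085 ]
lip ends [0.3979 0.1264 0.07  ] [0.5763 0.1344 0.07  ]
rim corners [0.3776 0.0798 0.104 ] [0.5987 0.092  0.104 ]
```

Scaled: 0.155 m / 0.8 = 0.1938, 0.09 m / 0.8 = 0.1125.

```bash
python3 jog.py '0,0,0,-0.0025,0.0038,0.0375,0
0,0,0,-0.0025,0.0038,0.075,0
0,0,0,-0.0025,0.0038,0.1125,0
0,0,0,-0.0025,0.0038,0.15,0
0,0,0,-0.0025,0.0038,0.175,0
0,0,0,-0.0025,0.0038,0.1875,0
0,0,0,-0.0025,0.0038,0.1938,0
0,0,0,-0.0025,0.0038,0.1938,0'; python3 jog.py '0,0,0,0,0,0.0088,0
0,0,0,0,0,0.0175,0
0,0,0,0,0,0.0263,0
0,0,0,0,0,0.035,0
0,0,0,0,0,0.035,0'
```

```text
clock: 2.65
position: [0.488, 0.1034, 0.0766]
ee_rot: [0.693, 0.721, 0.0, 0.0]
ft_force: [-0.8, -0.8, 0.3]
grip_width: -0.001
grasp_force: 0.0
clock: 3.28
position: [0.4875, 0.103, 0.0476]
ee_rot: [0.693, 0.721, -0.001, -0.0]
ft_force: [0.9, 0.1, 0.8]
grip_width: 0.007
grasp_force: 0.0
```

Scaled: 0.11 m / 0.8 = 0.1375, 0.104 m / 0.8 = 0.13.

```bash
python3 jog.py '0,0,0,0.01,0,0,0
0,0,0,0.02,0,0,0
0,0,0,0.03,0,0,0
0,0,0,0.04,0,0,0
0,0,0,0.05,0,0,0
0,0,0,0.06,0,0,0
0,0,0,0.07,0,0,0
0,0,0,0.08,0,0,0
0,0,0,0.09,0,0,0
0,0,0,0.1,0,0,0
0,0,0,0.11,0,0,0
0,0,0,0.12,0,0,0
0,0,0,0.13,0,0,0
0,0,0,0.1375,0,0,0
0,0,0,0.1375,0,0,0'; python3 jog.py '0,0,0,0.005,0,0,0
0,0,0,0.01,0,0,0
0,0,0,0.0138,0,0,0
0,0,0,0.0138,0,0,0'
```

```text
clock: 5.15
position: [0.4833, 0.214, 0.0482]
ee_rot: [0.693, 0.721, 0.0, -0.0]
ft_force: [-0.1, -0.5, 0.1]
grip_width: 0.0
grasp_force: 0.0
clock: 5.65
position: [0.483, 0.2246, 0.0482]
ee_rot: [0.693, 0.721, 0.0, -0.0]
ft_force: [0.1, -0.7, -0.5]
grip_width: -0.0
grasp_force: 0.2
```

Scaled: 0.006 m / 0.8 = 0.0075, 0.003 m / 0.8 = 0.0038.

```bash
python3 jog.py '0,0,0,0.0038,0,0,0
0,0,0,0.0075,0,0,0'; python3 jog.py '0,0,0,0.0038,0,0,0
0,0,0,0.0075,0,0,0'
python3 - <<'E'
from h import *
o=manip.get_obs();im=viewer.camera('wrist');cv2.imwrite('pics/w2.png',im);np.savez('w2',position=o['position'],ee_rot=o['ee_rot'])
E
```

```text
clock: 5.9
position: [0.4829, 0.2281, 0.0481]
ee_rot: [0.694, 0.72, -0.001, 0.001]
ft_force: [-1.9, -17.2, 6.1]
grip_width: -0.001
grasp_force: 7.8
clock: 6.15
position: [0.4829, 0.2284, 0.048]
ee_rot: [0.695, 0.719, -0.004, 0.002]
ft_force: [-5.9, -36.5, 19.0]
grip_width: -0.001
grasp_force: 17.8
```

View pics/w2.png

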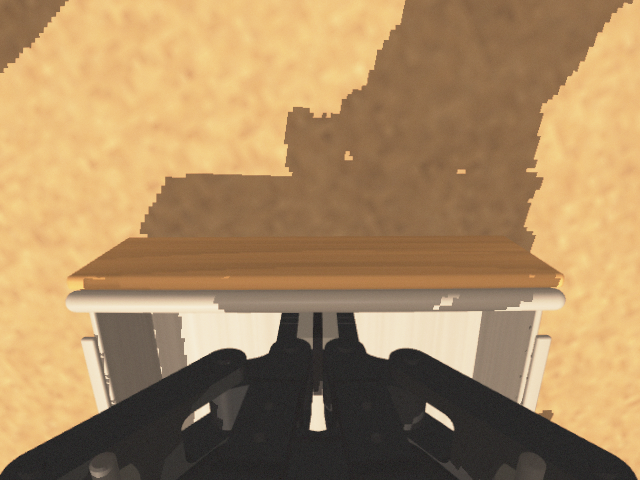

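The tray is at its stop: 36 N and no further motion, with the fingertip hooked behind the lip. I'll back off, lift, and go behind the lemon.

Scaled: -0.3954 m / 0.8 = -0.4943, -0.19 m / 0.8 = -0.2375.

```bash
python3 jog.py '0,0,0,-0.015,0,0,0
0,0,0,-0.0375,0,0,0
0,0,0,-0.0375,0,-0.05,0
0,0,0,-0.0375,0,-0.125,0
0,0,0,-0.0375,0,-0.1875,0
0,0,0,-0.075,0.0063,-0.2375,0
0,0,0,-0.15,0.0125,-0.2375,0
0,0,0,-0.225,0.0188,-0.2375,0.2
0,0,0,-0.3,0.025,-0.2375,0.5
0,0,0,-0.375,0.0338,-0.2375,0.5
0,0,0,-0.4375,0.0388,-0.2375,0.5
0,0,0,-0.4943,0.044,-0.2375,0.5
0,0,0,-0.4943,0.044,-0.2375,0.5
0,0,0,-0.4943,0.044,-0.2375,0.5'
python3 - <<'E'
from h import *
np.set_printoptions(precision=4,suppress=True)
o=manip.get_obs();print(o['joint_pos'])
im=viewer.camera('wrist');cv2.imwrite('pics/w3.png',im);np.savez('w3',position=o['position'],ee_rot=o['ee_rot'])
h=cv2.cvtColor(im,cv2.COLOR_BGR2HSV);m=cv2.inRange(h,(22,170,90),(34,255,255))
n,l,s,c=cv2.connectedComponentsWithStats(m)
for i in range(1,n):
    if s[i,4]>400: print(s[i],c[i],atz('wrist',c[i],.1215,o))
E
```

```text
clock: 7.95
position: [0.5333, -0.1572, 0.2382]
ee_rot: [0.693, 0.721, 0.0, -0.0]
ft_force: [0.3, 1.1, -0.7]
grip_width: 0.501
grasp_force: 0.0
[-0.4039  0.1957  0.7005  1.6695 -0.1304  1.3237  0.3585]
[ 262   91  112   89 4800] [311.4773 138.3746] [ 0.5271 -0.091   0.1215]
```

View pics/w3.png

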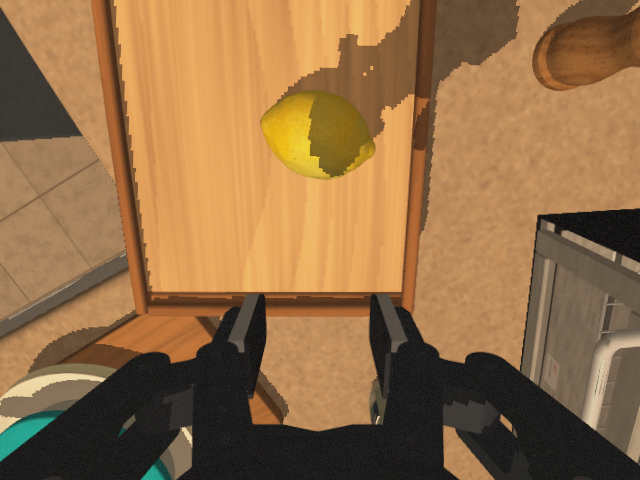

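The lemon's centre is at about (318,136), with tips at (262,122) and (375,150), so its axis is skewed about -14° to the board. I'll rotate the hand by 0.14 the other way, go down behind it, and push slowly with both fingertips, slanting toward the middle.

```bash
cat > lem.py <<'E'
from h import *
import sys
o=manip.get_obs();im=viewer.camera('wrist');cv2.imwrite(f'pics/{sys.argv[1]}.png',im)
y=np.array([-.041,.999]);x=np.array([.999,.041]);c=np.array([.494,-.077])
st=lambda p:(round(float((p[:2]-c)@x),4),round(float((p[:2]-c)@y),4))
print('tcp st',st(np.array(o['position'])),'F',np.round(o['ft_force'],1))
for nme,im in(('wrist',im),('top',viewer.camera('top'))):
    m=cv2.inRange(cv2.cvtColor(im,cv2.COLOR_BGR2HSV),(22,150,70),(34,255,255))
    n,l,s,ce=cv2.connectedComponentsWithStats(m)
    for i in range(1,n):
        if s[i,4]>(400 if nme=='wrist' else 60):
            pts=np.argwhere(l==i)[:,::-1].astype(np.float32);(e,ax,a)=cv2.minAreaRect(pts)
            print(nme,s[i],np.round(e),np.round(ax),round(a),'st',st(atz(nme,e,.1215,o)))
E
python3 jog.py '0,0,-0.0223,0.0084,0.0104,0.0375,0.5
0,0,-0.0446,0.0084,0.0104,0.075,0.5
0,0,-0.0446,0.0084,0.0104,0.1125,0.5
0,0,-0.0446,0.0084,0.0104,0.1438,0.5
0,0,-0.0446,0.0084,0.0104,0.1625,0.5
0,0,-0.0446,0.0084,0.0104,0.17,0.5
0,0,-0.0446,0.0084,0.0104,0.17,0.5'; python3 jog.py '0,0,0,0.01,0,0,0.5
0,0,0,0.02,0,0,0.5
0,0,0,0.0288,0,0,0.5
0,0,0,0.0375,0,0,0.5
0,0,0,0.045,0,0,0.5
0,0,0,0.0525,0,0,0.5
0,0,0,0.06,0,0,0.5'; python3 lem.py l1
```

```text
clock: 8.88
position: [0.5416, -0.1504, 0.1026]
ee_rot: [0.641, 0.768, 0.0, 0.0]
ft_force: [-1.2, -0.3, 0.3]
grip_width: 0.499
grasp_force: 0.0
clock: 9.75
position: [0.5327, -0.1032, 0.1023]
ee_rot: [0.641, 0.767, 0.0, 0.0]
ft_force: [0.2, -1.3, 0.7]
grip_width: 0.498
grasp_force: 0.5
tcp st (0.0376, -0.0278) F [ 0.2 -1.3  0.7]
wrist [  220   174   155   171 13339] [295. 260.] [171. 149.] 86 st (0.0262, 0.0026)
wrist [201 195  47  54 444] [222. 218.] [26. 56.] 35 st (0.0003, 0.0139)
wrist [380 221  33  92 913] [396. 267.] [31. 90.] 9 st (0.0614, 0.0046)
```

View pics/l1.png

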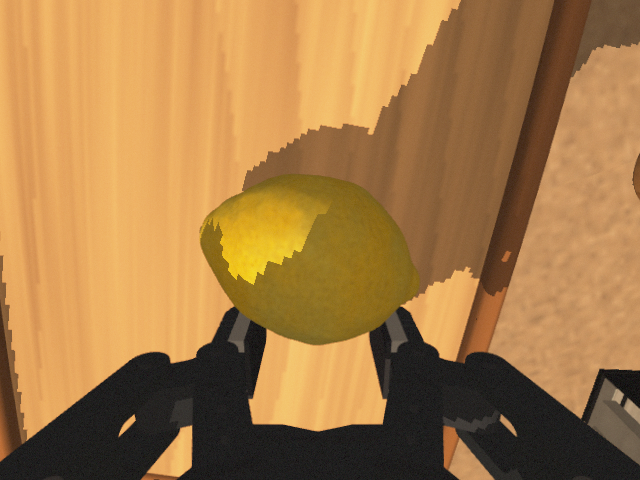

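The lemon spans columns 200–418 and is cradled by both fingertips at about (240,310) and (395,310). I'll continue pushing.

Scaled: 0.07 m / 0.8 = 0.0875, 0.007 m / 0.8 = 0.0088.

```bash
python3 jog.py '0,0,0,0.0088,0,0,0.5
0,0,0,0.0175,0,0,0.5
0,0,0,0.0263,0,0,0.5
0,0,0,0.035,0,0,0.5
0,0,0,0.0438,0,0,0.5
0,0,0,0.0525,0,0,0.5
0,0,0,0.0613,0,0,0.5
0,0,0,0.07,0,0,0.5
0,0,0,0.0788,0,0,0.5
0,0,0,0.0875,0,0,0.5'
python3 - <<'E'
from h import *
o=manip.get_obs();print(o['position'],o['ft_force'])
for f in('l1','l2'):
    if f=='l2': cv2.imwrite('pics/l2.png',viewer.camera('wrist'))
    im=cv2.imread(f'pics/{f}.png');hs=cv2.cvtColor(im,cv2.COLOR_BGR2HSV)
    m=cv2.inRange(hs,(22,190,60),(36,255,255));m=cv2.morphologyEx(m,cv2.MORPH_OPEN,np.ones((5,5)))
    ys,xs=np.nonzero(m);print(f,len(xs),xs.min(),xs.max(),ys.min(),ys.max(),xs.mean(),ys.mean(),hs[300,320])
    mo=cv2.moments(m,True);print('angle',np.degrees(.5*np.arctan2(2*mo['mu11'],mo['mu20']-mo['mu02'])))
E
```

```text
clock: 11.1
position: [0.5202, -0.0341, 0.1023]
ee_rot: [0.641, 0.767, 0.0, -0.0]
ft_force: [-0.5, -0.8, -0.4]
grip_width: 0.5
grasp_force: 0.4
[ 0.52023045 -0.03405682  0.10230003] [-0.46204246 -0.75877113 -0.37390677]
l1 3698 220 322 190 282 263.21552190373177 245.22552731206056 [ 22 214 138]
angle -19.464036536997163
l2 3807 219 316 211 282 262.7304964539007 245.8581560283688 [ 22 189 143]
angle -20.27748497798327
```

Scaled: 0.118 m / 0.8 = 0.1475, 0.077 m / 0.8 = 0.0963.

```bash
python3 jog.py '0,0,0,0.0088,0,0,0.5
0,0,0,0.0175,0,0,0.5
0,0,0,0.0263,0,0,0.5
0,0,0,0.035,0,0,0.5
0,0,0,0.0438,0,0,0.5
0,0,0,0.0525,0,0,0.5
0,0,0,0.0613,0,0,0.5
0,0,0,0.07,0,0,0.5
0,0,0,0.0788,0,0,0.5
0,0,0,0.0875,0,0,0.5
0,0,0,0.0963,0,0,0.5
0,0,0,0.105,0,0,0.5
0,0,0,0.1138,0,0,0.5
0,0,0,0.1225,0,0,0.5
0,0,0,0.1313,0,0,0.5
0,0,0,0.14,0,0,0.5
0,0,0,0.1475,0,0,0.5
0,0,0,0.1475,0,0,0.5'; python3 lem.py l3
```

```text
clock: 13.4
position: [0.4992, 0.0821, 0.1023]
ee_rot: [0.641, 0.768, 0.0, -0.0]
ft_force: [0.1, -0.5, -1.0]
grip_width: 0.499
grasp_force: 0.0
tcp st (0.0117, 0.1587) F [ 0.1 -0.5 -1. ]
wrist [  293     0   130   110 11515] [358.  54.] [109. 129.] 90 st (0.0108, 0.2561)
```

View pics/l3.png

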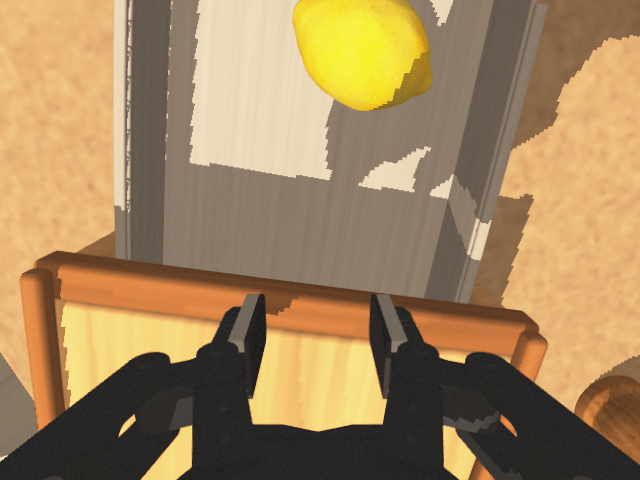

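The lemon is in the tray, at about (360,45) in the picture. I'll lift over to the outside of the facing.

Scaled: 0.2014 m / 0.8 = 0.2518, -0.11 m / 0.8 = -0.1375, 0.07 rad / 3.1416 = 0.0223.

```bash
python3 jog.py '0,0,0,0,0,-0.0625,0.5
0,0,0,0,0,-0.125,0.5
0,0,0.0223,0.0625,0.005,-0.1375,0.5
0,0,0.0446,0.125,0.01,-0.1375,0.5
0,0,0.0446,0.1875,0.015,-0.1375,0.5
0,0,0.0446,0.2518,0.0204,-0.1375,0.5
0,0,0.0446,0.2518,0.0204,-0.1375,0.5
0,0,0.0446,0.2518,0.0204,-0.075,0.5
0,0,0.0446,0.2518,0.0204,-0.025,0.5
0,0,0.0446,0.2518,0.0204,0.025,0.5
0,0,0.0446,0.2518,0.0204,0.0625,0.5
0,0,0.0446,0.2518,0.0204,0.0813,0.5
0,0,0.0446,0.2518,0.0204,0.09,0.5
0,0,0.0446,0.2518,0.0204,0.09,0.5'
python3 - <<'E'
from h import *
cv2.imwrite('pics/t4.png',viewer.camera('top'));cv2.imwrite('pics/s4.png',viewer.camera('side'));cv2.imwrite('pics/w4.png',viewer.camera('wrist'))
print(manip.get_obs()['joint_pos'])
E
```

```text
clock: 15.25
position: [0.4799, 0.2826, 0.0308]
ee_rot: [0.693, 0.721, 0.0, 0.0]
ft_force: [0.5, -0.5, 0.3]
grip_width: 0.505
grasp_force: 0.0
[-0.922745    0.39816173  0.36558719  1.86422744 -0.17705097  0.90897171
 -0.43528973]
```

Scaled: -0.13 m / 0.8 = -0.1625, -0.02 m / 0.8 = -0.025.

```bash
python3 jog.py '0,0,0,-0.0075,0,0,0.5
0,0,0,-0.0163,0,0,0.5
0,0,0,-0.025,0,0,0.5
0,0,0,-0.0338,0,0,0.5
0,0,0,-0.0425,0,0,0.5
0,0,0,-0.0513,0,0,0.5
0,0,0,-0.06,0,0,0.5
0,0,0,-0.0688,0,0,0.5
0,0,0,-0.0775,0,0,0.5
0,0,0,-0.0863,0,0,0.5
0,0,0,-0.095,0,0,0.5
0,0,0,-0.1038,0,0,0.5
0,0,0,-0.1125,0,0,0.5
0,0,0,-0.1213,0,0,0.5
0,0,0,-0.13,0,0,0.5
0,0,0,-0.1388,0,0,0.5
0,0,0,-0.1475,0,0,0.5
0,0,0,-0.1563,0,0,0.5
0,0,0,-0.1625,0,0,0.5'; python3 jog.py '0,0,0,-0.005,0,0,0.5
0,0,0,-0.01,0,0,0.5
0,0,0,-0.0138,0,0,0.5'
```

```text
clock: 17.77
position: [0.4845, 0.1522, 0.0303]
ee_rot: [0.693, 0.721, -0.0, -0.0]
ft_force: [1.6, 4.0, 0.5]
grip_width: 0.497
grasp_force: 1.4
clock: 18.15
position: [0.4849, 0.1416, 0.0303]
ee_rot: [0.693, 0.721, -0.0, -0.0]
ft_force: [1.1, 2.4, 1.1]
grip_width: 0.504
grasp_force: 1.3
```

Scaled: -0.004 m / 0.8 = -0.005, -0.002 m / 0.8 = -0.0025.

```bash
for i in 1 2; do python3 jog.py '0,0,0,-0.0025,0,0,0.5
0,0,0,-0.005,0,0,0.5' | grep -E 'pos|ft'; done
```

```text
position: [0.485, 0.1405, 0.0304]
ft_force: [2.3, 17.1, -4.9]
position: [0.485, 0.1405, 0.0305]
ft_force: [2.1, 31.7, -9.4]
```

The tray is against its home stop: 31 N and no further motion. I'll back off, retreat upward and check.

Scaled: 0.25 m / 0.8 = 0.3125, -0.05 m / 0.8 = -0.0625.

```bash
python3 jog.py '0,0,0,0.01,0,0,0.5
0,0,0,0.0375,0,0,0.5
0,0,0,0.0875,0,0,0.5
0,0,0,0.1,0,-0.0625,0.5
0,0,0,0.1,0,-0.1375,0.5
0,0,0,0.1,0,-0.2125,0.5
0,0,0,0.1625,0,-0.25,0.5
0,0,0,0.2375,0,-0.25,0.5
0,0,0,0.3125,0,-0.25,0.5
0,0,0,0.3125,0,-0.25,0.5'
python3 - <<'E'
from h import *
t=viewer.camera('top');s=viewer.camera('side')
a=cv2.resize(t[190:350,120:520],(800,320));b=cv2.resize(s[150:410,180:500],(344,280))
c=np.zeros((600,800,3),np.uint8);c[:320]=a;c[320:,:344]=b;c[320:,400:773]=cv2.resize(viewer.camera('wrist'),(373,280))
cv2.imwrite('pics/end.png',c);print(manip.get_obs()['clock'])
E
```

```text
clock: 19.9
position: [0.4729, 0.3878, 0.2284]
ee_rot: [0.691, 0.723, -0.002, -0.0]
ft_force: [1.2, 0.5, -0.3]
grip_width: 0.5
grasp_force: 0.0
20.05
```

View pics/end.png

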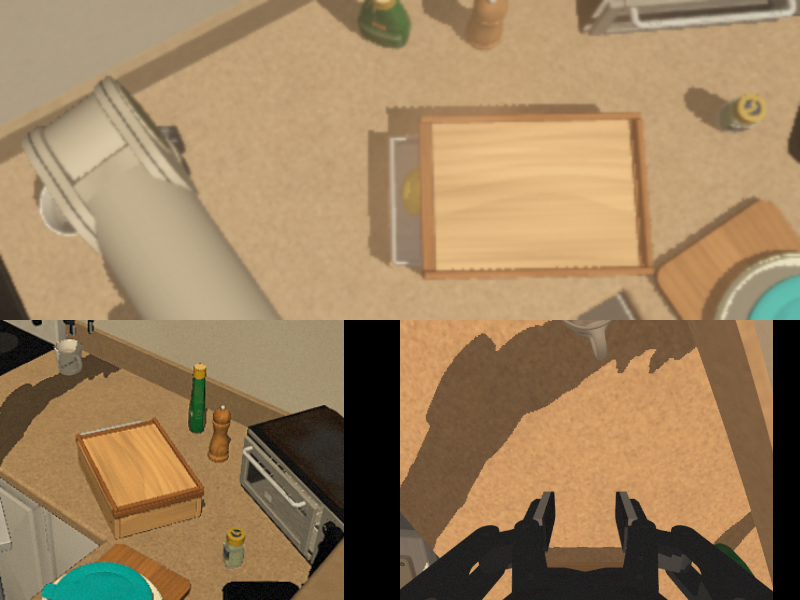

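The tray is home with its lip at about (400,200) in the top part of the picture. The lemon shows inside it at (412,190), and the four bystanders stand where they were. I'll hand in.

```bash
python3 -c "
from workcell import manip, viewer, order
print(order.hand_in())"
```

```text
the job is handed in; nothing more can be done
None
```

I drew the tray out to its stop, pushed the lemon off the board into it and pushed the tray fully home with the lemon inside; the mill, bottle, mug and jar are still standing in place, and I handed the job in at about 20 s.

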